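Fetch the parcel behind the cartons

TASK

A customer wants the pink parcel that is hemmed in by three tall cartons in the pick-up bay. Move all three cartons onto the dark grey side mat; when all three stand there, lay the pink parcel in the orange tray; only then put each carton back, centred on the card of its own colour. Keep the cartons upright and the pink parcel label side up all along, and let go of everything at the end.

Things in the scene. Friction and masses are not known exactly. Their poses are not given: they have to be found in the camera images.
- pink_parcel: The customer's parcel: low pink box, white label on top, 60 (its x) x 50 (its y) x 40 high, about 180 g. Origin: centre of its underside. Lies on the bay's white deck, its y roughly along the deck's; a tall carton stands about 17 mm from its left side, another from its right, a third in front, towards the robot: no room for a gripper until they are gone.
- bay: Fixed pick-up bay: white deck 200 (its x) x 220 (its y), top 12 above the table, blue steel edges front and back; the far one is a stop 30 high over the table, 6 thick, about 30 behind the pink parcel. Origin: centre of its underside. In its frame the parcel lies near (35, 0) and the card centres are at (35, 67), (35, -67) and (-42, 0) mm, x away from the robot, y left.
- green_carton: Tall kraft cardboard carton with a green cap (top face and top 18 mm green), 50 x 50 x 100 high, upright, about 220 g. Origin: centre of its underside. At the start it stands on the green card, turned at most 0.12 rad to it. Rigid; gripped by its upper half, the fingers pass above the pink parcel.
- yellow_carton: Tall kraft cardboard carton with a yellow cap (top face and top 18 mm yellow), 50 x 50 x 100 high, upright, about 220 g. Origin: centre of its underside. At the start it stands on the yellow card, turned at most 0.12 rad to it. Rigid; gripped by its upper half, the fingers pass above the pink parcel.
- purple_carton: Tall kraft cardboard carton with a purple cap (top face and top 18 mm purple), 50 x 50 x 100 high, upright, about 220 g. Origin: centre of its underside. At the start it stands on the purple card, turned at most 0.12 rad to it. Rigid; gripped by its upper half, the fingers pass above the pink parcel.
- green_card: The green carton's own place: fixed green square card 70 x 70 x 2 thick on the bay's deck, a green border showing around the carton. Origin: centre of the card's underside (12 above the table; the top face is 2 higher). Its sides and yaw are the bay's. Which card is left, right or in front of the pink parcel varies.
- yellow_card: The yellow carton's own place: fixed yellow square card 70 x 70 x 2 thick on the bay's deck, a yellow border showing around the carton. Origin: centre of the card's underside (12 above the table; the top face is 2 higher). Its sides and yaw are the bay's. Which card is left, right or in front of the pink parcel varies.
- purple_card: The purple carton's own place: fixed purple square card 70 x 70 x 2 thick on the bay's deck, a purple border showing around the carton. Origin: centre of the card's underside (12 above the table; the top face is 2 higher). Its sides and yaw are the bay's. Which card is left, right or in front of the pink parcel varies.
- side_mat: Fixed dark grey mat lying on the table at one side of the bay (left or right varies), 260 (its x) x 160 (its y) x 3 thick. Origin: centre of its underside. Clearing area: the three cartons fit in a row along its x, 80 mm apart.
- handout_tray: Fixed orange hand-out tray on the other side of the bay, open-topped, outside 170 (its x) x 150 (its y) x 30 high, walls and floor 5 thick. Origin: centre of its underside (inner floor 5 mm higher).
Mind the look-alikes: they are no part of the job. Leave any red look-alike of the purple_carton alone.

How it is judged (in metres and radians):
On the way, in this order (a step that is already met when the one before it is completed fails the run):
1. all three cartons stand upright on the side mat (x of green_carton in the frame of side_mat between -0.11 and 0.11 m and y of green_carton in the frame of side_mat between -0.06 and 0.06 m and z of green_carton in the frame of side_mat between -0.002 and 0.007 m and angle between each of green_carton, yellow_carton, purple_carton's own z axis and vertical below 0.1 rad and linear speed of each of green_carton, yellow_carton, purple_carton below 0.05 m/s and x of yellow_carton in the frame of side_mat between -0.11 and 0.11 m and y of yellow_carton in the frame of side_mat between -0.06 and 0.06 m and z of yellow_carton in the frame of side_mat between -0.002 and 0.007 m and x of purple_carton in the frame of side_mat between -0.11 and 0.11 m and y of purple_carton in the frame of side_mat between -0.06 and 0.06 m and z of purple_carton in the frame of side_mat between -0.002 and 0.007 m), for 0.2 s.
2. the pink parcel lies on the floor of the tray, label up, while the three cartons still stand on the side mat (all of step 1 and x of pink_parcel in the frame of handout_tray between -0.06 and 0.06 m and y of pink_parcel in the frame of handout_tray between -0.055 and 0.055 m and z of pink_parcel in the frame of handout_tray between 0 and 0.009 m and angle between pink_parcel's own z axis and vertical below 0.1 rad and linear speed of pink_parcel below 0.05 m/s), for 0.2 s.
At the end, for the whole second after the job is handed in: Each carton stands upright (within 0.08 rad) on the card of its own colour, its centre within 12 mm of the card's centre; the pink parcel lies label up on the floor of the orange tray; all released and at rest (horizontal distance between green_carton and green_card below 0.012 m and z of green_carton in the frame of green_card between -0.002 and 0.006 m and angle between each of green_carton, yellow_carton, purple_carton's own z axis and vertical below 0.08 rad and linear speed of each of green_carton, yellow_carton, purple_carton below 0.02 m/s and contact force between each of green_carton, yellow_carton, purple_carton, pink_parcel and the fingers below 0.1 N and horizontal distance between yellow_carton and yellow_card below 0.012 m and z of yellow_carton in the frame of yellow_card between -0.002 and 0.006 m and horizontal distance between purple_carton and purple_card below 0.012 m and z of purple_carton in the frame of purple_card between -0.002 and 0.006 m and x of pink_parcel in the frame of handout_tray between -0.06 and 0.06 m and y of pink_parcel in the frame of handout_tray between -0.055 and 0.055 m and z of pink_parcel in the frame of handout_tray between 0 and 0.009 m and angle between pink_parcel's own z axis and vertical below 0.1 rad and linear speed of pink_parcel below 0.05 m/s); the robot touches nothing.
It fails at once if the green carton is tipped by more than 0.5 rad (angle between green_carton's own z axis and vertical above 0.5 rad).
It fails at once if the yellow carton is tipped by more than 0.5 rad (angle between yellow_carton's own z axis and vertical above 0.5 rad).
It fails at once if the purple carton is tipped by more than 0.5 rad (angle between purple_carton's own z axis and vertical above 0.5 rad).
It fails at once if the pink parcel is tipped by more than 0.6 rad (angle between pink_parcel's own z axis and vertical above 0.6 rad).
It also fails if it takes over 144 s, if anything falls off the work surface, if the arm or the gripper's body presses on something with over 40 N, if the wrist force passes 120 N, or if a joint passes its speed limit or range.

ROBOT

A 6-joint arm with a two-finger parallel gripper is mounted at the origin on the work surface. World frame = base frame: x ahead of the robot, y to its left, z up, the work surface at z = 0. Lengths are in mm, angles in rad, forces in N, time in s.
With the tool pointing down it reaches from about 275 to 750 mm from the base axis. Payload 10.2 kg.
Tool frame: the origin (TCP) lies midway between the tips of the shut fingers; the grasp point (between the pads) lies 19 mm behind it (ctrl.tcp_to_grasp is the z of the grasp point in the tool frame, in mm); z points along the fingers, y is the direction in which the jaws open and shut (so a half turn about z gives the same grasp; the last joint's range is limited). The gripper opens to 85 mm and grips with 20 to 120 N. Pads are 22 mm wide; open, the fingers measure 114 mm over their backs; the gripper's body (76 mm by 85 mm) begins 54 mm behind the grasp point. The pads swing forward as they close: fully open they stand 13 mm farther back than shut.
Start: joints at [0.917, 0.313, 1.498, -0, 1.331, -0.223], TCP at [219.252, 477.032, 231.294] pointing down, gripper open.
Joint ranges: [-2.94, 2.94], [-0.97, 2.17], [0.19, 2.56], [-1.23, 4.37], [0.02, 3.11], [-2.88, 2.88]. Speed limits (rad/s): [2.39, 2.39, 3.01, 3.14, 3.14, 3.14].

INTERFACE

Orientations are given as a unit quaternion [w, x, y, z].
In Python, from rig import sensors, capture, order, ctrl gives the robot as it stands. The module is installed in compiled form; this text tells all that it offers.
- The arm moves only by the tool play_rows, never from a script. Its argument "deltas" is a list of rows, each a list of 7 numbers: the shift along the world's x, y, z in units of 40 mm (1.0 is 40 mm), then the turn, a rotation vector about the world's x, y, z in units of 6 degrees (1.0 is 6 degrees), then the opening, from -1 (shut) to 1 (fully open). A call has 1 to 8 rows; each row shifts and turns the commanded pose from where the row before left it; what a row does not reach is not made up. A row lasts 1/12 s, in which the tool goes at most 41.7 mm and 7.16 degrees, less where a joint would pass 70% of its speed; a pose out of reach is approached as far as the arm can. A call is refused whole if a number of a shift passes 1 or a number of a turn 1, either way. A call with a gripper value outside its range is refused whole. The fingers move at their own pace and stop on an object; "squeeze" is the grip in N (left out, the last holds). Time passes only in rows, so rows that do not move let the fingers close. It gives the time, the measured TCP pose, the force and the opening at its end, in the units of the state.
- sensors.sense(): the state, without advancing time (a new reading comes with each control period).
- capture(name): name is "side" or "top" or "wrist"; returns a dict with "pixels" (420x560x3 uint8, red, green, blue), "z_map" (420x560 float32, mm along the optical axis (not along the pixel's ray), 0 where there is no reading), "fx", "fy", "cx", "cy" (pixels), "eye" and "rotation" of the camera in the world; the wrist camera has in their place "tool_from_camera" (4x4, takes a point from camera to tool coordinates, whose origin is the TCP and whose axes are the flange's). Camera axes: x right, y down, z forward; pixel columns grow to the right and rows downward; lengths in mm; the calibration is good to about 2 mm. A picture is of the moment at which its call begins: read the wrist's pose just before it.
- order.finish_job(): hands the job in, once; it reports no verdict.
The state is a dict: "time_s": time; "joints": joint angles; "dq": joint speeds; "tau": joint torques, N m; "eef_pos": TCP position; "ee_rot": TCP orientation; "force": force on the tool from outside, world axes, zero at the start; "wrist_torque": the same for the moment, N m; "grip_width": opening from 0.0 (shut) to 1.0 (fully open).
Only numpy, scipy, OpenCV 4.12 (cv2) and the standard library are available. Lean on these libraries where they do the work, as an engineer would, in place of code of your own. Each camera call takes 0.05 s, during which the arm holds its last target. There are 200 camera calls.

## Working session

There is one attempt and no reset: what is moved stays moved. The work goes in short steps, Python scripts to look and compute and a tool call to move; the robot and the scene stay as the last step left them, time stands still between calls to the robot, and variables do not carry over. Pictures are saved under pics/ and viewed, about 12 in all and at most 16, crops included, and the job is handed in when it is done.

Besides the shell and the picture viewer there is one more tool, called after "Request:" as name([rows], argument=value, ...), one row to a line, values as JSON. play_rows: Moves the arm, as the interface text tells. Its arguments: {"type":"object","properties":{"deltas":{"type":"array","items":{"type":"array","items":{"type":"number"}}},"squeeze":{"type":"number"}},"required":["deltas"]}

```bash
mkdir -p pics
cat > h.py <<'E'
import numpy as np, cv2
from rig import sensors, capture, order, ctrl
from scipy.spatial.transform import Rotation as R
def save(c,n,crop=None):
    im=c["pixels"]
    if crop: im=cv2.resize(im[crop[1]:crop[3],crop[0]:crop[2]],None,fx=crop[4],fy=crop[4])
    cv2.imwrite("pics/"+n,im[:,:,::-1])
def pts(c):
    "world xyz of every pixel (fixed cameras) from the z_map"
    v,u=np.mgrid[:420,:560]; z=c["z_map"]
    p=np.stack([(u-c["cx"])/c["fx"]*z,(v-c["cy"])/c["fy"]*z,z],-1)
    return p@np.array(c["rotation"]).T+np.array(c["eye"])
def ray(c,u,v,h):
    "pixel onto plane z=h"
    d=np.array(c["rotation"])@np.array([(u-c["cx"])/c["fx"],(v-c["cy"])/c["fy"],1.]); e=np.array(c["eye"])
    return e+d*(h-e[2])/d[2]
E
python3 - <<'E'
from h import *
s=sensors.sense(); print({k:np.round(v,3) for k,v in s.items()}, ctrl.tcp_to_grasp)
for n in("top","side"):
    c=capture(n); save(c,n+"0.png"); np.savez(n+"0.npz",**c); print(n,c["eye"],np.round(c["rotation"],3),c["fx"],c["cx"],c["cy"])
E
```

```text
{'time_s': np.float64(0.0), 'joints': array([ 0.917,  0.313,  1.498, -0.   ,  1.331, -0.223]), 'dq': array([ 0.   , -0.001,  0.002, -0.   ,  0.   , -0.001]), 'tau': array([ 0.0000e+00, -4.1227e+01, -2.5974e+01, -0.0000e+00,  4.0000e-03,
       -0.0000e+00]), 'eef_pos': array([219.079, 476.809, 230.715]), 'ee_rot': array([-0.   ,  0.214,  0.977, -0.001]), 'force': array([ 0.481,  0.772, -0.308]), 'wrist_torque': array([0.017, 0.017, 0.038]), 'grip_width': np.float64(1.0)} -18.700000000000003
top [432.69993269  17.43303673 907.99262139] [ 0.079 -0.652  0.749 -0.089] 419.8351520843678 278.51113521254473 210.61666491482208
side [587.98556462 855.37419036 553.19091166] [ 0.02  -0.015  0.869 -0.495] 493.316336715554 285.2061666305924 211.08008338696283
```

Run:
```python
s=open('h.py').read().replace('np.array(c["rotation"])','rot(c)').replace('def pts','def rot(c): return R.from_quat(np.roll(c["rotation"],-1)).as_matrix()\ndef pts')
open('h.py','w').write(s)
from h import *
for n in("top0","side0"):
    c=dict(np.load(n+".npz")); print(np.round(rot(c),2).tolist(), np.round(ray(c,280,210,0)), np.round(pts(c)[210,280]))
```

```text
[[-0.14, -0.96, 0.23], [-0.99, 0.14, -0.03], [-0.0, -0.24, -0.97]] [653. -15.   0.] [650. -14.  14.]
[[-1.0, -0.01, 0.05], [-0.05, 0.51, -0.86], [-0.02, -0.86, -0.51]] [653. -82.   0.] [652. -65.  10.]
```

View pics/top0.png

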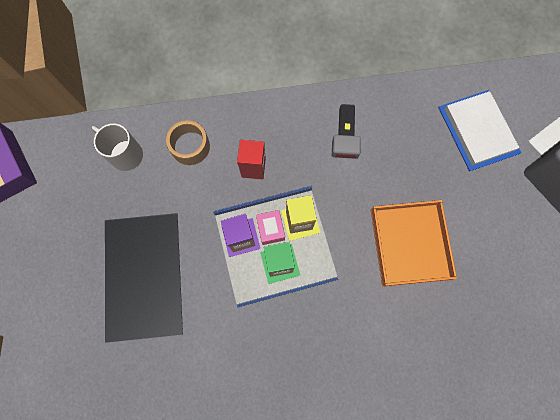

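View pics/side0.png

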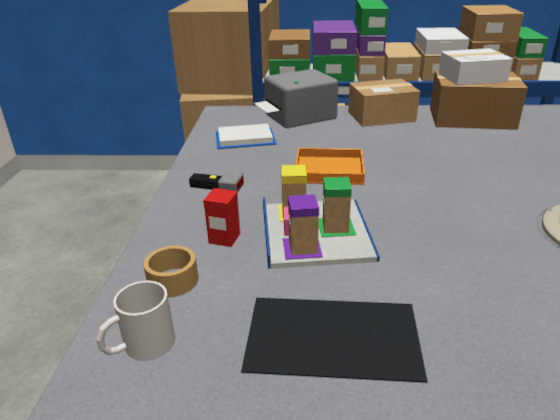

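```bash
cat >> h.py <<'E'
RNG={"yellow":((24,120,120),(34,255,255)),"green":((50,120,60),(75,255,255)),"purple":((128,100,60),(148,255,255)),
 "pink":((155,60,120),(176,255,255)),"orange":((5,180,150),(18,255,255)),"blue":((105,100,40),(122,255,255))}
def mask(c,k):
    hsv=cv2.cvtColor(c["pixels"],cv2.COLOR_RGB2HSV); return cv2.inRange(hsv,*[np.array(a) for a in RNG[k]])>0
def rect(xy):
    (cx,cy),(w,h),a=cv2.minAreaRect(np.float32(xy)); a=(a+45)%90-45   # yaw in +-45 deg
    return np.round([cx,cy,w,h,a],1)
E
python3 - <<'E'
from h import *
c=dict(np.load("top0.npz")); P=pts(c); Z=P[...,2]
u=np.arange(560)[None,:]+0*Z; v=np.arange(420)[:,None]+0*Z
box=(u>205)&(u<345)&(v>180)&(v<310)
def plane(m,h):
    ys,xs=np.nonzero(m); 
    q=np.array([ray(c,a,b,h)[:2] for a,b in zip(xs,ys)]); return q
for k in("yellow","green","purple"):
    m=mask(c,k)&box
    t=m&(Z>107)&(Z<121); print(k,"cap top",t.sum(),np.median(Z[t]).round(1),rect(plane(t,114)))
    t=m&(Z<30); print("  card",t.sum(),rect(plane(t,14)))
m=mask(c,"pink")&box; t=m&(Z>40); print("pink",t.sum(),np.median(Z[t]),rect(plane(t,52)))
m=mask(c,"blue")&box; t=m; print("blue",t.sum(),rect(plane(t&(v>250),12)), rect(plane(t&(v<225)&(Z>20),30)),np.percentile(Z[t&(v>250)],[5,50,95]),np.percentile(Z[t&(v<225)],[5,50,95]))
g=(c["pixels"].max(2)<58)&(u>90)&(u<200)&(v>200)&(v<350); g=cv2.morphologyEx(g.astype(np.uint8),cv2.MORPH_OPEN,np.ones((5,5)))>0
print("mat",g.sum(),np.median(Z[g]),rect(plane(g,3)))
m=mask(c,"orange")&(u>360)&(u<470)&(v>190)&(v<300)
t=m&(Z<12);print("tray",m.sum(),rect(plane(m,30)),"floor",rect(plane(t,5)),np.median(Z[t]))
t=m&(Z>24);print("rim",rect(plane(t,30)))
E
```

```text
yellow cap top 634 114.3 [620.4 -51.5  51.3  49.6   2.5]
  card 304 [618.9 -54.3  68.7  69.    7.1]
green cap top 380 114.3 [535.6   4.7  49.5  50.    2.9]
  card 266 [534.2   2.5  68.3  68.5   7. ]
purple cap top 666 114.0 [599.3  78.5  50.9  49.8   8.6]
  card 265 [602.1  78.4  68.5  68.9   7.5]
pink 477 51.810065184808536 [609.5  12.1  61.2  49.6   3.8]
blue 515 [473.7  -4.9   5.2 217.8   7.2] [674.1  20.    7.5 217.5   7.5] [ 9.47699421 11.86934836 14.25513852] [21.6160543  29.74715299 32.20353717]
  return _methods._mean(a, axis=axis, dtype=dtype,
  ret = ret.dtype.type(ret / rcount)
Traceback (most recent call last):
  File "h.py", line 23, in rect
    (cx,cy),(w,h),a=cv2.minAreaRect(np.float32(xy)); a=(a+45)%90-45   # yaw in +-45 deg
                    ~~~~~~~~~~~~~~~^^^^^^^^^^^^^^^^
cv2.error: OpenCV(4.12.0) /io/opencv/modules/imgproc/src/convhull.cpp:143: error: (-215:Assertion failed) total >= 0 && (depth == CV_32F || depth == CV_32S) in function 'convexHull'
```

```bash
python3 -c "
from h import *
c=dict(np.load('top0.npz')); save(c,'crop0.png',(200,130,350,315,3))"
```

```text
(no output)
```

View pics/crop0.png

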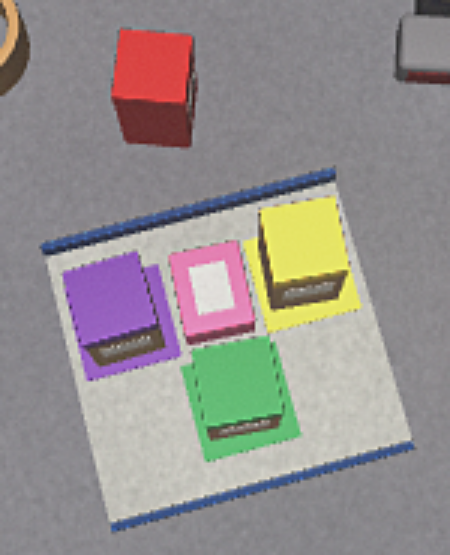

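Top view and crop: candidate purple cartons are the real purple one at (238,233) and the red look-alike at (251,158), which is left alone. The purple shelf box at (10,165) is background. Yellow (302,215), green (280,262), pink with a white label (270,226). The crop confirms the purple-capped carton stands on the purple card. Next are the mat and tray.

Run:
```python
from h import *
c=dict(np.load("top0.npz")); P=pts(c); Z=P[...,2]
u=np.arange(560)[None,:]+0*Z; v=np.arange(420)[:,None]+0*Z
plane=lambda m,h: np.array([ray(c,a,b,h)[:2] for b,a in np.argwhere(m)])
px=c["pixels"]; print(px[280,143],px[380,143],px[243,413])
g=(px.max(2)<75)&(u>90)&(u<200)&(v>200)&(v<350); g=cv2.morphologyEx(g.astype(np.uint8),cv2.MORPH_OPEN,np.ones((5,5)))>0
print("mat",g.sum(),np.median(Z[g]),rect(plane(g,3)))
m=mask(c,"orange")&(u>360)&(u<470)&(v>190)&(v<300); print(m.sum())
for n,t,h in(("floor",m&(Z<12),5),("rim",m&(Z>22),30)): print(n,t.sum(),t.any() and rect(plane(t,h)),np.median(Z[t]))
# obstacles
for n,b in(("red",(235,270,135,182)),("cup",(90,145,120,172)),("roll",(164,210,118,165))):
    t=(u>b[0])&(u<b[1])&(v>b[2])&(v<b[3])&(Z>15); q=P[t]; print(n,q.min(0).round(),q.max(0).round())
# extent of everything tall
```

```text
[69 69 69] [130 128 132] [228 149  75]
mat 5233 2.752025914051046 [561.5 296.8 158.9 238.2  -2.4]
201
floor 10 [ 538.5 -282.6  146.4  164.5   -2.6] 3.9022452061196873
rim 191 [ 538.5 -284.1  148.5  168.8   -2.5] 29.37989489634299
red [433.   2.  16.] [788.  62. 908.]
cup [433.  17.  15.] [876. 368. 908.]
roll [433.  17.  15.] [877. 214. 908.]
```

Run:
```python
from h import *
c=dict(np.load("top0.npz"))
u,v=np.meshgrid(np.arange(560),np.arange(420))
for th in(80,88,96):
    g=(c["pixels"].max(2)<th)&(u>90)&(u<200)&(v>190)&(v<360); g=cv2.morphologyEx(g.astype(np.uint8),cv2.MORPH_OPEN,np.ones((5,5)))>0
    q=np.array([ray(c,a,b,3)[:2] for b,a in np.argwhere(g)]); print(th,rect(q),q.min(0).round(),q.max(0).round())
# red & friends: pixel points
P=pts(c)
for p in((251,147),(251,165),(118,150),(186,125),(347,145)): print(p,P[p[1],p[0]].round())
```

```text
80 [551.3 297.1 159.1 258.6  -2.4] [424. 213.] [684. 382.]
88 [551.3 297.1 159.1 259.3  -2.4] [422. 213.] [684. 382.]
96 [551.4 296.7 159.8 259.4  -2.4] [420. 213.] [684. 382.]
(251, 147) [770.  29.  99.]
(251, 165) [735.  34.  89.]
(118, 150) [843. 333.   7.]
(186, 125) [868. 168.  38.]
(347, 145) [ 771. -182.   35.]
```

Request:
play_rows([
  [0.7, -0.72, 0, 0, 0, 0.7, 1],
  [0.7, -0.72, 0, 0, 0, 0.7, 1],
  [0.7, -0.72, 0, 0, 0, 0.7, 1],
  [0.7, -0.72, 0, 0, 0, 0.7, 1],
  [0.7, -0.72, 0, 0, 0, 0.7, 1],
  [0.7, -0.72, 0, 0, 0, 0.7, 1],
  [0.7, -0.72, 0, 0, 0, 0.7, 1],
  [0.7, -0.72, 0, 0, 0, 0.7, 1],
], squeeze=40)

```text
time_s: 0.77
eef_pos: [444.2, 244.9, 231.1]
ee_rot: [-0.0, -0.079, 0.997, -0.0]
force: [-0.1, -0.0, 0.1]
grip_width: 1.003
```

Request:
play_rows([
  [0.65, -0.69, 0, 0, 0, 0, 1],
  [0.65, -0.69, 0, 0, 0, 0, 1],
  [0.65, -0.69, 0, 0, 0, 0, 1],
  [0.65, -0.69, 0, 0, 0, 0, 1],
  [0.65, -0.69, 0, 0, 0, 0, 1],
  [0.63, -0.71, 0, 0, 0, 0, 1],
  [0, 0, -1, 0, 0, -0.05, 1],
  [0, 0, 0, 0, 0, 0, 1],
])

```text
time_s: 1.43
eef_pos: [596.8, 78.7, 184.8]
ee_rot: [-0.005, -0.074, 0.997, 0.001]
force: [-1.4, 0.8, -2.4]
grip_width: 1.001
```

Run:
```python
from h import *
c=capture("wrist"); save(c,"w1.png"); s=sensors.sense(); print(s["eef_pos"],s["ee_rot"])
```

```text
[596.84931384  79.85439977 187.91286112] [-4.02630885e-03 -7.45880610e-02  9.97206093e-01  6.46691749e-04]
```

View pics/w1.png

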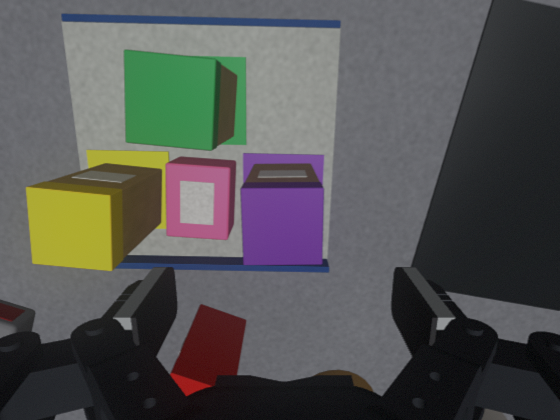

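The wrist view shows the purple cap at (283,225), centred between the fingers at x≈165 and x≈400. The pose is good, so descend and grip.

Request:
play_rows([
  [0.05, -0.02, -0.8, 0, 0, 0, 1],
  [0, 0, -0.8, 0, 0, 0, 1],
  [0, 0, -0.8, 0, 0, 0, 1],
  [0, 0, -0.6, 0, 0, 0, 1],
  [0, 0, 0, 0, 0, 0, 1],
  [0, 0, 0, 0, 0, 0, 1],
])

```text
time_s: 1.98
eef_pos: [600.5, 80.2, 72.6]
ee_rot: [-0.0, -0.076, 0.997, 0.0]
force: [-0.2, 0.1, 0.8]
grip_width: 0.999
```

Request:
play_rows([
  [-0.03, -0.04, -0.15, 0, 0, 0, 1],
  [0, 0, 0, 0, 0, 0, 1],
  [0, 0, 0, 0, 0, 0, -1],
  [0, 0, 0, 0, 0, 0, -1],
  [0, 0, 0, 0, 0, 0, -1],
  [0, 0, 0, 0, 0, 0, -1],
  [0, 0, 0, 0, 0, 0, -1],
  [0, 0, 0, 0, 0, 0, -1],
])

```text
time_s: 2.65
eef_pos: [599.7, 77.9, 66.1]
ee_rot: [0.001, -0.075, 0.997, -0.0]
force: [-1.1, 0.5, 5.0]
grip_width: 0.58
```

Request:
play_rows([
  [0, 0, 0.4, 0, 0, 0, -1],
  [0, 0, 0.8, 0, 0, 0, -1],
  [0.08, 0.5, 0.1, 0, 0, 0, -1],
  [0.15, 0.9, 0, 0, 0, 0, -1],
  [0.15, 0.9, 0, 0, 0, 0, -1],
  [0.15, 0.9, 0, 0, 0, 0, -1],
  [0.15, 0.9, 0, 0, 0, 0, -1],
  [0.1, 0.7, 0, 0, 0, 0, -1],
])

```text
time_s: 3.32
eef_pos: [630.0, 272.5, 116.5]
ee_rot: [-0.001, -0.076, 0.997, 0.0]
force: [0.4, -0.9, -2.7]
grip_width: 0.583
```

Request:
play_rows([
  [0.02, 0.4, 0, 0, 0, 0, -1],
  [0, 0.05, -0.6, 0, 0, 0, -1],
  [0, 0, -0.5, 0, 0, 0, -1],
  [0, 0, -0.2, 0, 0, 0, -1],
  [0, 0, -0.1, 0, 0, 0, -1],
  [0, 0, 0, 0, 0, 0, -1],
  [0, 0, 0, 0, 0, 0, -1],
])

```text
time_s: 3.9
eef_pos: [631.8, 287.7, 62.3]
ee_rot: [0.001, -0.075, 0.997, 0.0]
force: [0.0, -0.0, -2.6]
grip_width: 0.577
```

Request:
play_rows([
  [0, 0.05, -0.12, 0, 0, 0, -1],
  [0, 0, -0.06, 0, 0, 0, -1],
  [0, 0, 0, 0, 0, 0, -1],
  [0, 0, 0, 0, 0, 0, 0.4],
  [0, 0, 0, 0, 0, 0, 0.9],
  [0, 0, 0, 0, 0, 0, 0.9],
  [0, 0, 0, 0, 0, 0, 0.9],
  [0, 0, 0, 0, 0, 0, 0.9],
])

```text
time_s: 4.57
eef_pos: [631.3, 289.8, 54.2]
ee_rot: [0.0, -0.075, 0.997, 0.0]
force: [0.8, -0.3, 0.1]
grip_width: 0.954
```

Request:
play_rows([
  [0, 0, 0.9, 0, 0, 0, 0.9],
  [0, 0, 0.95, 0, 0, 0, 1],
  [0, 0, 0.9, 0, 0, 0, 1],
  [-0.32, -0.95, 0, 0, 0, -0.2, 1],
  [-0.32, -0.95, 0, 0, 0, -0.2, 1],
  [-0.32, -0.95, 0, 0, 0, -0.2, 1],
  [-0.32, -0.95, 0, 0, 0, -0.2, 1],
  [-0.32, -0.95, 0, 0, 0, -0.15, 1],
])

```text
time_s: 5.23
eef_pos: [566.2, 98.3, 164.3]
ee_rot: [0.0, -0.025, 1.0, -0.0]
force: [1.1, -0.5, 0.4]
grip_width: 0.996
```

Request:
play_rows([
  [-0.27, -0.8, 0, 0, 0, 0, 1],
  [-0.27, -0.8, 0, 0, 0, 0, 1],
  [-0.2, -0.7, 0, 0, 0, 0, 1],
  [0, 0, -0.5, 0, 0, 0, 1],
  [0, 0, -0.3, 0, 0, 0, 1],
  [0, 0, 0, 0, 0, 0, 1],
  [0, 0, 0, 0, 0, 0, 1],
])

```text
time_s: 5.82
eef_pos: [537.6, 7.9, 132.2]
ee_rot: [-0.0, -0.025, 1.0, 0.0]
force: [-0.6, 1.2, 0.8]
grip_width: 1.001
```

Request:
play_rows([
  [-0.05, -0.08, -0.6, 0, 0, 0, 1],
  [0, 0, -0.6, 0, 0, 0, 1],
  [0, 0, -0.4, 0, 0, 0, 1],
  [0, 0, 0, 0, 0, 0, 1],
  [0, 0, 0, 0, 0, 0, 0.5],
  [0, 0, 0, 0, 0, 0, -1],
  [0, 0, 0, 0, 0, 0, -1],
  [0, 0, 0, 0, 0, 0, -1],
])

```text
time_s: 6.48
eef_pos: [536.6, 4.6, 69.8]
ee_rot: [0.001, -0.026, 1.0, -0.0]
force: [0.1, 0.5, 6.2]
grip_width: 0.579
```

Request:
play_rows([
  [0, 0, 0.4, 0, 0, 0, -1],
  [0, 0.1, 0.8, 0, 0, 0, -1],
  [0.05, 0.5, 0, 0, 0, 0, -1],
  [0.05, 0.95, 0, 0, 0, 0, -1],
  [0.05, 0.95, 0, 0, 0, 0, -1],
  [0.05, 0.95, 0, 0, 0, 0, -1],
  [0.05, 0.95, 0, 0, 0, 0, -1],
  [0.05, 0.95, 0, 0, 0, 0, -1],
])

```text
time_s: 7.15
eef_pos: [547.3, 220.6, 116.5]
ee_rot: [0.0, -0.025, 1.0, 0.0]
force: [0.6, 0.1, -2.1]
grip_width: 0.577
```

Request:
play_rows([
  [0.05, 0.9, 0, 0, 0, 0, -1],
  [0.03, 0.7, 0, 0, 0, 0, -1],
  [0, 0.1, -0.4, 0, 0, 0, -1],
  [0, 0, -0.6, 0, 0, 0, -1],
  [0, 0, -0.3, 0, 0, 0, -1],
  [0, 0, 0, 0, 0, 0, -1],
  [0, 0, 0, 0, 0, 0, -1],
])

```text
time_s: 7.73
eef_pos: [550.9, 286.3, 64.3]
ee_rot: [-0.0, -0.025, 1.0, -0.0]
force: [0.8, 0.6, -1.8]
grip_width: 0.582
```

Request:
play_rows([
  [0, 0.1, -0.1, 0, 0, 0, -1],
  [0, 0, -0.05, 0, 0, 0, -1],
  [0, 0, 0, 0, 0, 0, -1],
  [0, 0, 0, 0, 0, 0, 0.4],
  [0, 0, 0, 0, 0, 0, 0.9],
  [0, 0, 0, 0, 0, 0, 0.9],
  [0, 0, 0, 0, 0, 0, 0.9],
  [0, 0, 0.4, 0, 0, 0, 0.9],
])

```text
time_s: 8.4
eef_pos: [549.5, 290.1, 71.7]
ee_rot: [-0.002, -0.025, 1.0, -0.001]
force: [-0.5, 0.2, -0.3]
grip_width: 0.948
```

Request:
play_rows([
  [0, 0, 0.95, 0, 0, 0, 1],
  [0, 0, 0.95, 0, 0, 0, 1],
  [0, -0.5, 0.4, 0, 0, 0, 1],
  [0.18, -0.96, 0, 0, 0, 0, 1],
  [0.2, -0.96, 0, 0, 0, 0, 1],
  [0.2, -0.96, 0, 0, 0, 0, 1],
  [0.2, -0.96, 0, 0, 0, 0, 1],
  [0.2, -0.96, 0, 0, 0, 0, 1],
])

```text
time_s: 9.07
eef_pos: [590.1, 76.8, 166.5]
ee_rot: [0.0, -0.026, 1.0, -0.0]
force: [0.3, 0.3, 0.4]
grip_width: 0.998
```

Request:
play_rows([
  [0.22, -0.96, 0, 0, 0, 0, 1],
  [0.2, -0.96, 0, 0, 0, 0, 1],
  [0.2, -0.96, 0, 0, 0, 0, 1],
  [0.08, -0.3, -0.3, 0, 0, 0, 1],
  [0, 0, -0.5, 0, 0, 0, 1],
  [0, 0, 0, 0, 0, 0, 1],
  [0, 0, 0, 0, 0, 0, 1],
])

```text
time_s: 9.65
eef_pos: [617.5, -48.0, 133.5]
ee_rot: [-0.001, -0.026, 1.0, 0.0]
force: [-0.5, 0.1, 1.2]
grip_width: 0.998
```

Request:
play_rows([
  [0.07, -0.08, -0.6, 0, 0, 0, 1],
  [0, 0, -0.6, 0, 0, 0, 1],
  [0, 0, -0.4, 0, 0, 0, 1],
  [0, 0, 0, 0, 0, 0, 1],
  [0, 0, 0, 0, 0, 0, 0.5],
  [0, 0, 0, 0, 0, 0, -1],
  [0, 0, 0, 0, 0, 0, -1],
  [0, 0, 0, 0, 0, 0, -1],
])

```text
time_s: 10.32
eef_pos: [621.8, -51.8, 72.1]
ee_rot: [0.002, -0.026, 1.0, -0.0]
force: [-0.3, 0.0, 5.9]
grip_width: 0.583
```

Request:
play_rows([
  [0, 0, 0.4, 0, 0, 0, -1],
  [0, 0, 0.9, 0, 0, 0, -1],
  [0, 0, 0.5, 0, 0, 0, -1],
  [-0.4, 0.5, 0, 0, 0, 0, -1],
  [-0.65, 0.75, 0, 0, 0, 0, -1],
  [-0.65, 0.75, 0, 0, 0, 0, -1],
  [-0.65, 0.75, 0, 0, 0, 0, -1],
  [-0.65, 0.75, 0, 0, 0, 0, -1],
])

```text
time_s: 10.98
eef_pos: [499.3, 89.4, 142.5]
ee_rot: [0.0, -0.025, 1.0, 0.0]
force: [1.3, 0.1, -2.6]
grip_width: 0.587
```

Request:
play_rows([
  [-0.4, 0.8, 0, 0, 0, 0, -1],
  [-0.2, 0.95, 0, 0, 0, 0, -1],
  [-0.07, 0.97, 0, 0, 0, 0, -1],
  [0, 0.97, 0, 0, 0, 0, -1],
  [0, 0.97, 0, 0, 0, 0, -1],
  [0, 0.4, -0.4, 0, 0, 0, -1],
  [0, 0, -0.8, 0, 0, 0, -1],
  [0, 0, -0.5, 0, 0, 0, -1],
])

```text
time_s: 11.65
eef_pos: [473.0, 291.7, 72.4]
ee_rot: [-0.0, -0.027, 1.0, -0.0]
force: [-0.4, -0.6, -2.9]
grip_width: 0.581
```

Request:
play_rows([
  [0, 0.05, -0.18, 0, 0, 0, -1],
  [0, 0, 0, 0, 0, 0, -1],
  [0, 0, 0, 0, 0, 0, -1],
])

```text
time_s: 11.9
eef_pos: [474.6, 292.8, 68.0]
ee_rot: [0.001, -0.025, 1.0, 0.0]
force: [-0.7, 0.3, -1.7]
grip_width: 0.581
```

Request:
play_rows([
  [0, 0, -0.14, 0, 0, 0, -1],
  [0, 0, -0.05, 0, 0, 0, -1],
  [0, 0, 0, 0, 0, 0, -1],
  [0, 0, 0, 0, 0, 0, 0.4],
  [0, 0, 0, 0, 0, 0, 0.9],
  [0, 0, 0, 0, 0, 0, 0.9],
  [0, 0, 0, 0, 0, 0, 0.9],
  [0, 0, 0.4, 0, 0, 0, 0.9],
])

```text
time_s: 12.57
eef_pos: [472.7, 292.1, 73.2]
ee_rot: [-0.002, -0.025, 1.0, -0.001]
force: [0.2, 0.4, -0.8]
grip_width: 0.95
```

Rise and move off towards the parcel, then look.

Request:
play_rows([
  [0, 0, 0.95, 0, 0, 0, 1],
  [0, 0, 0.95, 0, 0, 0, 1],
  [0, -0.5, 0.6, 0, 0, 0, 1],
  [0, -0.96, 0.2, 0, 0, 0, 1],
  [0, -0.96, 0, 0, 0, 0, 1],
  [0, -0.96, 0, 0, 0, 0, 1],
  [0, -0.5, 0, 0, 0, 0, 1],
  [0, 0, 0, 0, 0, 0, 1],
])

```text
time_s: 13.23
eef_pos: [474.2, 134.2, 183.6]
ee_rot: [0.0, -0.024, 1.0, -0.0]
force: [-1.1, 2.5, -0.1]
grip_width: 0.997
```

```bash
cat > look.py <<'E'
from h import *
import sys
n=sys.argv[1]; c=capture("top"); save(c,n+".png"); P=pts(c); Z=P[...,2]
plane=lambda m,h: np.array([ray(c,a,b,h)[:2] for b,a in np.argwhere(m)])
def show(k,lo,hi,h):
    m=(mask(c,k)&(Z>lo)&(Z<hi)); N,L,st,_=cv2.connectedComponentsWithStats(m.astype(np.uint8))
    for i in range(1,N):
        if st[i,4]>150 and st[i,0]>60 and st[i,0]<470: t=L==i; print(k,st[i].tolist(),np.median(Z[t]).round(1),rect(plane(t,h)))
for k in("purple","green","yellow"): show(k,92,108,103); show(k,109,122,114)
show("pink",40,60,52); show("pink",35,39.9,45); show("pink",30,50,45)
E
python3 look.py top1
```

```text
purple [112, 214, 31, 32, 678] 103.0 [630.9 290.1  53.   50.4   8.5]
pink [256, 210, 29, 33, 474] 51.7 [609.8  12.2  61.3  49.6   4.1]
```

View pics/top1.png

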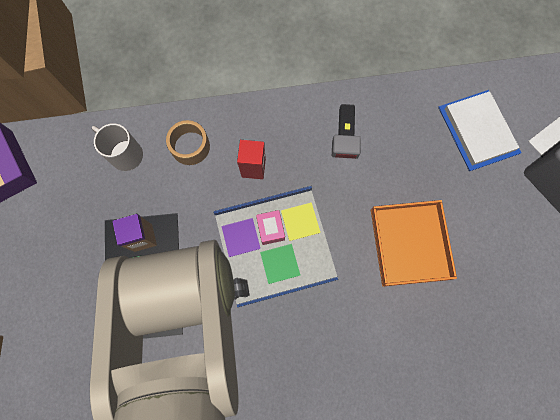

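Top view: purple stands on the mat at (128,230), height 103, and the three cards and the pink parcel (270,227) are free. The arm hides green and yellow for now.

Request:
play_rows([
  [0.66, -0.6, 0, 0, 0, 0.2, 1],
  [0.68, -0.61, 0, 0, 0, 0, 1],
  [0.68, -0.61, 0, 0, 0, 0, 1],
  [0.68, -0.61, 0, 0, 0, 0, 1],
  [0.68, -0.6, -0.3, 0, 0, 0, 1],
  [0, 0, -0.9, 0, 0, 0, 1],
  [0, 0, -0.9, 0, 0, 0, 1],
  [0, 0, 0, 0, 0, 0, 1],
])

```text
time_s: 13.95
eef_pos: [606.1, 17.5, 92.3]
ee_rot: [-0.006, -0.036, 0.999, 0.001]
force: [0.3, 0.1, -0.9]
grip_width: 0.999
```

```bash
python3 look.py top2; python3 -c "
from h import *
s=sensors.sense(); print(s['eef_pos'],s['ee_rot'])"
```

```text
purple [112, 214, 32, 32, 679] 102.8 [631.1 289.8  53.3  51.    9.3]
green [115, 256, 29, 31, 707] 103.0 [549.5 290.4  51.4  49.9   2.8]
yellow [116, 296, 29, 32, 732] 103.0 [474.9 293.1  50.1  49.8   2.5]
[607.6352482   17.46403129  96.3784057 ] [-3.46268168e-03 -3.63296580e-02  9.99333547e-01  7.91804120e-04]
```

All three cartons stand on the mat with tops at 103 mm and positions inside the limits. Now grip the parcel.

Request:
play_rows([
  [0.05, -0.12, -0.2, 0, 0, 0, 1],
  [0, 0, -0.6, 0, 0, 0, 1],
  [0, 0, -0.6, 0, 0, 0, 1],
  [0, 0, -0.3, 0, 0, 0, 1],
  [0, 0, 0, 0, 0, 0, 1],
  [0, 0, 0, 0, 0, 0, 1],
])

```text
time_s: 14.5
eef_pos: [612.1, 11.5, 32.7]
ee_rot: [0.001, -0.036, 0.999, -0.0]
force: [-0.0, -0.1, 1.0]
grip_width: 1.001
```

Request:
play_rows([
  [-0.05, 0, -0.25, 0, 0, 0, 1],
  [0, 0, 0, 0, 0, 0, 1],
  [0, 0, 0, 0, 0, 0, 0.5],
  [0, 0, 0, 0, 0, 0, -1],
  [0, 0, 0, 0, 0, 0, -1],
  [0, 0, 0, 0, 0, 0, -1],
  [0, 0, 0, 0, 0, 0, -1],
])

```text
time_s: 15.08
eef_pos: [609.7, 11.4, 22.0]
ee_rot: [0.001, -0.036, 0.999, -0.0]
force: [0.0, 0.0, 5.0]
grip_width: 0.58
```

Request:
play_rows([
  [0, 0, 0.4, 0, 0, 0, -1],
  [0, 0, 0.9, 0, 0, 0, -1],
  [-0.1, -0.5, 0.3, 0, 0, 0, -1],
  [-0.24, -0.95, 0, 0, 0, -0.2, -1],
  [-0.24, -0.95, 0, 0, 0, -0.2, -1],
  [-0.24, -0.95, 0, 0, 0, -0.2, -1],
  [-0.24, -0.95, 0, 0, 0, -0.2, -1],
  [-0.24, -0.95, 0, 0, 0, -0.2, -1],
])

```text
time_s: 15.75
eef_pos: [556.4, -200.1, 85.2]
ee_rot: [-0.0, 0.017, 1.0, 0.0]
force: [0.2, 0.4, -1.6]
grip_width: 0.577
```

Request:
play_rows([
  [-0.22, -0.9, 0, 0, 0, 0, -1],
  [-0.2, -0.85, 0, 0, 0, 0, -1],
  [-0.05, -0.3, 0, 0, 0, 0, -1],
  [0, 0, -0.6, 0, 0, 0, -1],
  [0, 0, -0.5, 0, 0, 0, -1],
  [0, 0, -0.3, 0, 0, 0, -1],
  [0, 0, 0, 0, 0, 0, -1],
  [0, 0, 0, 0, 0, 0, -1],
])

```text
time_s: 16.42
eef_pos: [538.6, -280.2, 29.3]
ee_rot: [-0.0, 0.016, 1.0, 0.0]
force: [-0.1, -0.9, -1.2]
grip_width: 0.581
```

Request:
play_rows([
  [0, -0.05, -0.25, 0, 0, 0, -1],
  [0, 0, -0.1, 0, 0, 0, -1],
  [0, 0, 0, 0, 0, 0, -1],
  [0, 0, 0, 0, 0, 0, -1],
])

```text
time_s: 16.75
eef_pos: [538.6, -282.6, 15.5]
ee_rot: [0.0, 0.016, 1.0, -0.0]
force: [0.0, -0.5, -1.6]
grip_width: 0.578
```

Request:
play_rows([
  [0, 0, -0.02, 0, 0, 0, 0.2],
  [0, 0, 0, 0, 0, 0, 0.6],
  [0, 0, 0, 0, 0, 0, 0.8],
  [0, 0, 0, 0, 0, 0, 0.8],
  [0, 0, 0, 0, 0, 0, 0.8],
  [0, 0, 0.5, 0, 0, 0, 0.8],
  [0, 0, 0.95, 0, 0, 0, 0.8],
  [0, 0, 0.95, 0, 0, 0, 0.9],
])

```text
time_s: 17.42
eef_pos: [537.8, -282.1, 110.9]
ee_rot: [-0.001, 0.016, 1.0, 0.001]
force: [0.8, -0.3, 0.5]
grip_width: 0.952
```

Request:
play_rows([
  [0, 0, 0.9, 0, 0, 0, 1],
  [-0.1, 0.5, 0.6, 0, 0, 0, 1],
  [-0.12, 0.96, 0.2, 0, 0, 0.12, 1],
  [-0.12, 0.96, 0, 0, 0, 0.12, 1],
  [-0.12, 0.96, 0, 0, 0, 0.12, 1],
  [-0.12, 0.96, 0, 0, 0, 0.12, 1],
  [-0.12, 0.96, 0, 0, 0, 0.12, 1],
  [-0.12, 0.96, 0, 0, 0, 0.12, 1],
])

```text
time_s: 18.08
eef_pos: [505.0, -30.5, 178.7]
ee_rot: [0.0, -0.021, 1.0, -0.0]
force: [0.4, -0.2, 0.3]
grip_width: 1.0
```

```bash
python3 look.py top3; python3 -c "
from h import *
s=sensors.sense(); print(s['eef_pos'],s['ee_rot'])
c=capture('top');P=pts(c);m=(P[...,2]>40)&(P[...,2]<50)&(P[...,1]<-200)&(P[...,1]>-370)&(P[...,0]>450)&(P[...,0]<630);print(rect(P[m][:,:2]),np.median(P[m][:,2]))"
```

```text
purple [112, 214, 32, 31, 675] 103.0 [631.3 289.8  52.9  51.    9.3]
green [115, 256, 29, 31, 702] 103.1 [549.6 290.4  51.4  49.8   2.9]
yellow [116, 296, 29, 32, 732] 103.1 [475.  293.1  49.8  49.8   2.5]
pink [401, 226, 28, 30, 463] 45.0 [ 538.3 -278.8   48.5   58.5   -1.6]
pink [401, 226, 28, 31, 468] 45.0 [ 538.5 -281.2   48.9   60.3   -1.6]
[503.94963585 -24.72343693 178.76323276] [-2.82650214e-04 -2.38296219e-02  9.99715232e-01  1.23441807e-03]
[ 539.4 -281.4   50.9   60.3   -0.9] 45.2119811856129
```

View pics/top3.png

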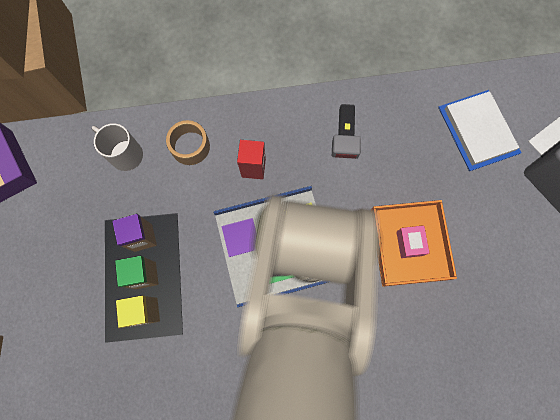

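The view shows the parcel label up in the tray at (414,240), top at 45 mm as expected, and three cartons on the mat at (128,230), (130,270) and (131,311). Step 2 is done. Now fetch yellow.

Request:
play_rows([
  [-0.09, 0.97, 0, 0, 0, 0, 1],
  [-0.09, 0.97, 0, 0, 0, 0, 1],
  [-0.09, 0.97, 0, 0, 0, 0, 1],
  [-0.09, 0.97, 0, 0, 0, 0, 1],
  [-0.09, 0.97, 0, 0, 0, 0, 1],
  [-0.09, 0.97, 0, 0, 0, 0, 1],
  [-0.09, 0.97, 0, 0, 0, 0, 1],
  [-0.09, 0.9, 0, 0, 0, 0, 1],
])

```text
time_s: 18.85
eef_pos: [476.7, 277.2, 178.7]
ee_rot: [0.0, -0.021, 1.0, 0.0]
force: [0.5, -0.0, 0.2]
grip_width: 0.997
```

Request:
play_rows([
  [-0.02, 0.25, -0.4, 0, 0, 0, 1],
  [0, 0, -0.6, 0, 0, 0, 1],
  [0, 0, -0.4, 0, 0, 0, 1],
  [0, 0, 0, 0, 0, 0, 1],
  [0, 0, 0, 0, 0, 0, 1],
])

```text
time_s: 19.27
eef_pos: [476.3, 285.1, 122.5]
ee_rot: [-0.0, -0.021, 1.0, -0.0]
force: [0.5, -0.1, -0.1]
grip_width: 1.003
```

Request:
play_rows([
  [-0.03, 0.2, -0.5, 0, 0, 0, 1],
  [0, 0, -0.6, 0, 0, 0, 1],
  [0, 0, -0.4, 0, 0, 0, 1],
  [0, 0, 0, 0, 0, 0, 1],
  [0, 0, 0, 0, 0, 0, 0.5],
  [0, 0, 0, 0, 0, 0, -1],
  [0, 0, 0, 0, 0, 0, -1],
  [0, 0, 0, 0, 0, 0, -1],
])

```text
time_s: 19.93
eef_pos: [475.8, 293.6, 64.3]
ee_rot: [0.002, -0.021, 1.0, 0.0]
force: [1.0, -1.1, 7.6]
grip_width: 0.578
```

Request:
play_rows([
  [0, 0, 0.4, 0, 0, 0, -1],
  [0, 0, 0.9, 0, 0, 0, -1],
  [0, -0.4, 0.5, 0, 0, 0, -1],
  [0, -0.95, 0, 0, 0, 0, -1],
  [0.3, -0.92, 0, 0, 0, 0, -1],
  [0.48, -0.85, 0, 0, 0, 0.2, -1],
  [0.48, -0.85, 0, 0, 0, 0.2, -1],
  [0.48, -0.85, 0, 0, 0, 0.2, -1],
])

```text
time_s: 20.6
eef_pos: [545.0, 98.9, 135.2]
ee_rot: [0.0, -0.053, 0.999, 0.0]
force: [1.7, -0.2, -1.8]
grip_width: 0.58
```

Request:
play_rows([
  [0.44, -0.88, 0, 0, 0, 0.2, -1],
  [0.44, -0.88, 0, 0, 0, 0, -1],
  [0.44, -0.88, 0, 0, 0, 0, -1],
  [0.42, -0.86, 0, 0, 0, 0, -1],
  [0.1, -0.2, 0, 0, 0, 0, -1],
  [0, 0, -0.5, 0, 0, 0, -1],
  [0, 0, 0, 0, 0, 0, -1],
  [0, 0, 0, 0, 0, 0, -1],
])

```text
time_s: 21.27
eef_pos: [617.3, -47.0, 114.0]
ee_rot: [-0.001, -0.063, 0.998, 0.0]
force: [-0.2, -0.2, -1.2]
grip_width: 0.58
```

Request:
play_rows([
  [0.06, -0.18, -0.3, 0, 0, 0, -1],
  [0, 0, -0.5, 0, 0, 0, -1],
  [0, 0, 0, 0, 0, 0, -1],
  [0, 0, 0, 0, 0, 0, -1],
  [0, 0, 0, 0, 0, 0, -1],
])

```text
time_s: 21.68
eef_pos: [620.9, -54.5, 83.5]
ee_rot: [0.001, -0.063, 0.998, -0.0]
force: [0.3, -0.0, -2.3]
grip_width: 0.586
```

Request:
play_rows([
  [-0.03, 0, -0.15, 0, 0, 0, -1],
  [0, 0, -0.06, 0, 0, 0, -1],
  [0, 0, 0, 0, 0, 0, -1],
  [0, 0, 0, 0, 0, 0, -1],
])

```text
time_s: 22.02
eef_pos: [619.7, -54.9, 75.2]
ee_rot: [0.001, -0.063, 0.998, -0.0]
force: [-1.1, -0.5, 5.2]
grip_width: 0.581
```

Contact is felt (5 N). Release and rise.

Request:
play_rows([
  [0, 0, 0, 0, 0, 0, 0.3],
  [0, 0, 0, 0, 0, 0, 0.9],
  [0, 0, 0, 0, 0, 0, 0.9],
  [0, 0, 0, 0, 0, 0, 0.9],
  [0, 0, 0.5, 0, 0, 0, 0.9],
  [0, 0, 0.95, 0, 0, 0, 0.9],
  [0, 0, 0.95, 0, 0, 0, 1],
  [0, 0.5, 0.3, 0, 0, 0, 1],
])

```text
time_s: 22.68
eef_pos: [621.0, -37.2, 187.9]
ee_rot: [0.004, -0.062, 0.998, -0.002]
force: [0.5, -0.4, 1.5]
grip_width: 0.999
```

Request:
play_rows([
  [0.02, 0.97, 0, 0, 0, 0.3, 1],
  [0.03, 0.97, 0, 0, 0, 0, 1],
  [0.03, 0.97, 0, 0, 0, 0, 1],
  [0.03, 0.97, 0, 0, 0, 0, 1],
  [0.03, 0.97, 0, 0, 0, 0, 1],
  [0.03, 0.97, 0, 0, 0, 0, 1],
  [0.03, 0.97, 0, 0, 0, 0, 1],
  [0.03, 0.97, 0, 0, 0, 0, 1],
])

```text
time_s: 23.35
eef_pos: [628.1, 277.8, 182.1]
ee_rot: [-0.0, -0.079, 0.997, -0.0]
force: [0.5, -0.1, 0.6]
grip_width: 1.003
```

Request:
play_rows([
  [0.05, 0.15, -0.4, 0, 0, 0, 1],
  [0, 0, -0.7, 0, 0, 0, 1],
  [0, 0, -0.4, 0, 0, 0, 1],
  [0, 0, 0, 0, 0, 0, 1],
  [0, 0, 0, 0, 0, 0, 1],
])

```text
time_s: 23.77
eef_pos: [630.3, 281.8, 121.8]
ee_rot: [-0.001, -0.079, 0.997, -0.0]
force: [-0.3, -1.2, 1.7]
grip_width: 0.999
```

```bash
python3 look.py top4
```

```text
purple [126, 221, 18, 21, 239] 102.7 [625.7 276.2  37.2  26.1   8.9]
green [119, 256, 25, 30, 501] 102.9 [549.7 287.2  51.1  44.    3.4]
yellow [288, 196, 31, 30, 630] 114.4 [617.9 -55.1  50.9  49.6   7.2]
pink [401, 226, 28, 30, 458] 45.1 [ 538.2 -278.9   48.6   58.7   -2. ]
pink [401, 226, 28, 31, 464] 45.1 [ 538.5 -281.3   49.    60.4   -2. ]
```

Yellow is within about 1.5 mm of its card centre. Now grip purple.

Request:
play_rows([
  [0.03, 0.2, -0.5, 0, 0, 0, 1],
  [0, 0, -0.6, 0, 0, 0, 1],
  [0, 0, -0.4, 0, 0, 0, 1],
  [0, 0, 0, 0, 0, 0, 1],
  [0, 0, 0, 0, 0, 0, 0.5],
  [0, 0, 0, 0, 0, 0, -1],
  [0, 0, 0, 0, 0, 0, -1],
  [0, 0, 0, 0, 0, 0, -1],
])

```text
time_s: 24.48
eef_pos: [632.7, 290.2, 64.5]
ee_rot: [0.002, -0.079, 0.997, 0.0]
force: [0.1, 0.1, 6.0]
grip_width: 0.578
```

Request:
play_rows([
  [0, 0, 0.4, 0, 0, 0, -1],
  [0, 0, 0.9, 0, 0, 0, -1],
  [-0.1, -0.5, 0.1, 0, 0, 0, -1],
  [-0.13, -0.92, 0, 0, 0, 0, -1],
  [-0.13, -0.92, 0, 0, 0, 0, -1],
  [-0.13, -0.92, 0, 0, 0, 0, -1],
  [-0.13, -0.92, 0, 0, 0, 0, -1],
  [-0.13, -0.9, 0, 0, 0, 0, -1],
])

```text
time_s: 25.15
eef_pos: [601.0, 84.9, 118.5]
ee_rot: [0.0, -0.079, 0.997, -0.0]
force: [0.8, 0.6, -2.6]
grip_width: 0.578
```

Request:
play_rows([
  [0.05, -0.12, 0, 0, 0, 0, -1],
  [0, 0, -0.5, 0, 0, 0, -1],
  [0, 0, -0.3, 0, 0, 0, -1],
  [0, 0, 0, 0, 0, 0, -1],
  [0, 0, 0, 0, 0, 0, -1],
])

```text
time_s: 25.57
eef_pos: [603.3, 82.4, 85.6]
ee_rot: [-0.001, -0.079, 0.997, 0.0]
force: [-0.8, 0.2, -2.5]
grip_width: 0.576
```

Request:
play_rows([
  [0, -0.09, -0.18, 0, 0, 0, -1],
  [0, 0, -0.08, 0, 0, 0, -1],
  [0, 0, 0, 0, 0, 0, -1],
  [0, 0, 0, 0, 0, 0, -1],
])

```text
time_s: 25.9
eef_pos: [603.7, 78.3, 75.8]
ee_rot: [0.0, -0.079, 0.997, -0.0]
force: [-0.8, 0.1, -2.7]
grip_width: 0.583
```

Request:
play_rows([
  [0, 0, -0.03, 0, 0, 0, -1],
  [0, 0, 0, 0, 0, 0, 0.3],
  [0, 0, 0, 0, 0, 0, 0.9],
  [0, 0, 0, 0, 0, 0, 0.9],
  [0, 0, 0, 0, 0, 0, 0.9],
  [0, 0, 0.6, 0, 0, 0, 0.9],
  [0, 0, 0.95, 0, 0, 0, 0.9],
  [0, 0, 0.95, 0, 0, 0, 1],
])

```text
time_s: 26.57
eef_pos: [603.0, 78.3, 175.0]
ee_rot: [-0.001, -0.079, 0.997, 0.0]
force: [1.6, 0.3, 0.8]
grip_width: 0.999
```

Request:
play_rows([
  [-0.25, 0.92, 0.1, 0, 0, -0.25, 1],
  [-0.25, 0.94, 0, 0, 0, -0.25, 1],
  [-0.25, 0.94, 0, 0, 0, -0.25, 1],
  [-0.25, 0.94, 0, 0, 0, -0.27, 1],
  [-0.25, 0.94, 0, 0, 0, 0, 1],
  [-0.05, 0.6, -0.3, 0, 0, 0, 1],
  [0, 0, -0.9, 0, 0, 0, 1],
  [0, 0, 0, 0, 0, 0, 1],
])

```text
time_s: 27.23
eef_pos: [548.6, 289.9, 124.8]
ee_rot: [-0.005, -0.027, 1.0, -0.001]
force: [-0.7, -1.6, -1.9]
grip_width: 1.004
```

```bash
python3 look.py top5; python3 -c "
from h import *
s=sensors.sense(); print(s['eef_pos'],s['ee_rot'])"
```

```text
purple [220, 212, 32, 32, 659] 114.1 [603.4  79.   50.6  50.    9. ]
green [120, 269, 24, 17, 291] 102.8 [537.6 286.3  26.9  42.8   2.4]
yellow [288, 196, 31, 30, 638] 114.2 [617.8 -55.1  51.   49.6   7.2]
pink [401, 226, 28, 30, 458] 44.9 [ 538.2 -278.9   48.6   58.8   -2. ]
pink [401, 226, 28, 31, 464] 44.9 [ 538.5 -281.3   49.    60.4   -2. ]
[549.91615226 289.19012701 127.7304025 ] [-3.20247898e-03 -2.58487788e-02  9.99660239e-01 -9.95403091e-04]
```

Purple is 1.5 mm from its card centre. Now green.

Request:
play_rows([
  [0, 0.03, -0.5, 0, 0, 0, 1],
  [0, 0, -0.6, 0, 0, 0, 1],
  [0, 0, -0.5, 0, 0, 0, 1],
  [0, 0, 0, 0, 0, 0, 1],
  [0, 0, 0, 0, 0, 0, 0.5],
  [0, 0, 0, 0, 0, 0, -1],
  [0, 0, 0, 0, 0, 0, -1],
  [0, 0, 0, 0, 0, 0, -1],
])

```text
time_s: 27.95
eef_pos: [552.9, 290.6, 68.8]
ee_rot: [0.002, -0.025, 1.0, 0.0]
force: [-0.1, -2.1, 8.3]
grip_width: 0.58
```

Request:
play_rows([
  [0, 0, 0.4, 0, 0, 0, -1],
  [0, 0, 0.9, 0, 0, 0, -1],
  [-0.2, -0.5, 0.1, 0, 0, 0, -1],
  [-0.25, -0.92, 0, 0, 0, 0, -1],
  [-0.2, -0.92, 0, 0, 0, 0, -1],
  [-0.1, -0.92, 0, 0, 0, 0.2, -1],
  [0, -0.92, 0, 0, 0, 0.2, -1],
  [0, -0.9, 0, 0, 0, 0.2, -1],
])

```text
time_s: 28.62
eef_pos: [521.2, 85.8, 123.2]
ee_rot: [0.0, -0.058, 0.998, -0.0]
force: [1.3, -0.1, -2.8]
grip_width: 0.577
```

Request:
play_rows([
  [0, -0.9, 0, 0, 0, 0, -1],
  [0.1, -0.8, 0, 0, 0, 0, -1],
  [0.3, -0.3, 0, 0, 0, 0, -1],
  [0, 0, -0.5, 0, 0, 0, -1],
  [0, 0, -0.3, 0, 0, 0, -1],
  [0, 0, 0, 0, 0, 0, -1],
  [0, 0, 0, 0, 0, 0, -1],
])

```text
time_s: 29.2
eef_pos: [537.5, 7.5, 90.8]
ee_rot: [-0.0, -0.057, 0.998, 0.0]
force: [0.5, -1.1, -2.0]
grip_width: 0.577
```

Request:
play_rows([
  [0, -0.12, -0.2, 0, 0, 0, -1],
  [0, 0, -0.07, 0, 0, 0, -1],
  [0, 0, 0, 0, 0, 0, -1],
  [0, 0, 0, 0, 0, 0, -1],
])

```text
time_s: 29.53
eef_pos: [537.7, 2.6, 79.9]
ee_rot: [0.0, -0.057, 0.998, -0.0]
force: [1.0, 1.7, -3.6]
grip_width: 0.582
```

Request:
play_rows([
  [0, 0, -0.03, 0, 0, 0, -1],
  [0, 0, 0, 0, 0, 0, 0.3],
  [0, 0, 0, 0, 0, 0, 0.9],
  [0, 0, 0, 0, 0, 0, 0.9],
  [0, 0, 0, 0, 0, 0, 0.9],
  [0, 0, 0.6, 0, 0, 0, 0.9],
  [0, 0, 0.95, 0, 0, 0, 0.9],
  [0, 0, 0.95, 0, 0, 0, 1],
])

```text
time_s: 30.2
eef_pos: [537.0, 2.8, 179.1]
ee_rot: [-0.001, -0.057, 0.998, 0.0]
force: [1.3, -0.2, 0.9]
grip_width: 1.0
```

Request:
play_rows([
  [0, 0.4, 0.6, 0, 0, 0, 1],
  [-0.3, 0.9, 0, 0, 0, 0, 1],
  [-0.3, 0.9, 0, 0, 0, 0, 1],
  [-0.3, 0.9, 0, 0, 0, 0, 1],
  [-0.3, 0.9, 0, 0, 0, 0, 1],
  [-0.3, 0.9, 0, 0, 0, 0, 1],
  [0, 0.5, 0, 0, 0, 0, 1],
  [0, 0, 0, 0, 0, 0, 1],
])

```text
time_s: 30.87
eef_pos: [476.7, 222.0, 202.6]
ee_rot: [0.0, -0.059, 0.998, 0.0]
force: [0.7, 0.4, 0.1]
grip_width: 0.996
```

```bash
python3 look.py top6
```

```text
purple [220, 212, 32, 31, 658] 114.1 [603.2  78.9  50.7  50.1   8.6]
green [264, 241, 32, 32, 494] 114.2 [535.7   2.8  49.8  50.2   6.4]
yellow [288, 196, 31, 31, 633] 114.3 [618.  -55.1  50.6  49.6   7.2]
pink [401, 226, 28, 30, 459] 45.1 [ 538.2 -278.8   48.5   58.7   -1.6]
pink [401, 226, 28, 31, 463] 45.1 [ 538.6 -281.2   48.9   60.1   -1.4]
```

View pics/top6.png

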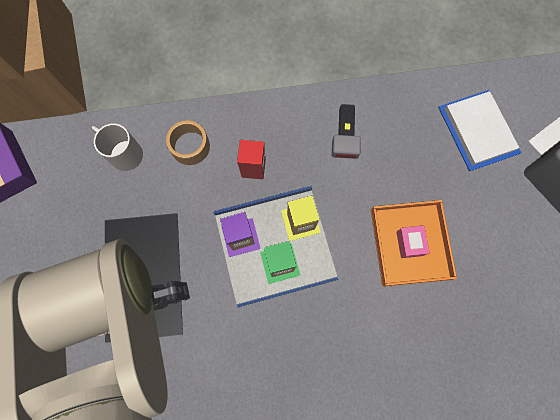

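The view shows each carton on its own card: purple (237,230), yellow (302,212), green (280,258). The parcel is label up in the tray at (414,240), and the gripper is clear and empty. Hand in.

```bash
python3 -c "
from h import *
print(sensors.sense()['force'].round(1)); print(order.finish_job())"
```

```text
[ 0.3 -0.1 -0.8]
the job is handed in; nothing more can be done
None
```

I cleared the purple, green and yellow cartons onto the side mat and laid the pink parcel label up in the orange tray. Then I put each carton back on the card of its own colour and handed the job in; no verdict is reported. The arm's clock stood at about 31 s, and I viewed 7 pictures.

Last checks from the top camera:

| Item | Measured | Expected or limit |
|---|---|---|
| Purple carton, offset from card centre | about 1.2 mm | 12 mm |
| Yellow carton, offset from card centre | about 1.2 mm | 12 mm |
| Green carton, offset from card centre | about 1.5 mm | 12 mm |
| Carton cap tops | 114 mm | 114 mm (upright on the card) |
| Parcel, offset from tray centre | about 3 mm | 60 mm in x, 55 mm in y |
| Parcel top | 45 mm | 45 mm (on the tray floor) |

- **Before the parcel was released:** all three cartons were measured on the mat with tops at 103 mm, inside the limits, and they were still there just after.
- **At the end:** the gripper was open and clear of everything, with wrist force under 1 N. I never touched the red look-alike.
- **Disagreement:** my first mat measurement came out 238 mm long instead of 260 because of a tight colour threshold. I corrected it before using it; no other check failed.

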